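# Set the kiln selector to the cross and press start

### The arm

A 7-joint arm with a two-finger parallel gripper is mounted at the origin on the work surface. World frame = base frame: x ahead of the robot, y to its left, z up, the work surface at z = 0. Lengths are in m, angles in rad, forces in N, time in s.
With the tool pointing down it reaches from about 0.425 to 1.025 m from the base axis. Payload 9.4 kg.
Tool frame: the origin (TCP) lies midway between the tips of the shut fingers; the grasp point (between the pads) lies 19 mm behind it; z points along the fingers, y is the line along which they close (so a half turn about z gives the same grasp; the last joint's range is limited). The gripper opens to 93 mm and grips with 3 to 60 N. Pads are 15 mm wide; open, the fingers measure 128 mm over their backs; the gripper's body (75 mm by 188 mm) begins 65 mm behind the grasp point.
Start: joints at [-1.206, 0.599, -0.003, 1.599, 0.002, 0.943, -0.08], TCP at [0.31, 0.655, 0.219] pointing down, gripper open.
Joint ranges: [-2.57, 2.57], [-0.35, 1.97], [-1.29, 1.29], [0.11, 2.56], [-1.05, 4.19], [0.11, 1.86], [-2.63, 2.63]. Speed limits (rad/s): [2.22, 2.22, 3.01, 3.01, 3.14, 3.14, 3.14].

### API

Orientations are given as [roll, pitch, yaw] about the fixed x, y, z axes, in that order (R = Rz(yaw) Ry(pitch) Rx(roll)).
In Python, from plant import arm gives the robot as it stands.
- The arm moves only by the tool arm_command, never from a script. Its argument "steps" is a list of rows, each an object of numbers: "x", "y", "z": the shift along the tool's x, y, z in cm; "ax", "ay", "az": the turn, a rotation vector about the tool's x, y, z in rad; "claw": the gripper command: -1 is fully open, 1 is shut, values between are in proportion. A call has 1 to 20 rows; each row is the pose to reach, as a shift and turn from the pose commanded when the call began, along the tool's axes at that moment; what a row does not reach only later rows make up. A row lasts 1/8 s, in which the tool goes at most 62.5 mm and 10.7 degrees, less where a joint would pass 70% of its speed; a pose out of reach is approached as far as the arm can. A call with a gripper value outside its range is refused whole. The fingers move at their own pace and stop on an object; "grip_force" is the grip in N (left out, the last holds). Time passes only in rows, so rows that repeat a pose let the fingers close. It gives the time, the measured TCP pose, the force, the opening and the grip force at its end, in the units of the state.
- arm.observe(): the state, without advancing time (a new reading comes with each control period).
- arm.read_camera(name): name is "side" or "top"; returns a dict with "color" (400x640x3 uint8, blue, green, red), "vfov" (degrees; the focal length in pixels is half the picture's height over the tangent of half this angle, whatever the lens; pixels are square), "cx", "cy" (the principal point, pixels), "D" ([k1, k2, p1, p2, k3] as OpenCV has them; the pictures are not rectified), "extrinsics" (4x4, takes a point from world to camera coordinates). Camera axes: x right, y up, looking along -z (the intrinsics and any distortion apply to the point x, -y, -z); pixel columns grow to the right and rows downward; lengths in m; the calibration is good to about 2 mm. A picture is of the moment at which its call begins. There is no depth.
- arm.sign_off(): hands the job in; it is judged then, once.
The state is a dict: "time": time; "joints": joint angles; "qvel": joint speeds; "joint_torque": joint torques, N m; "tool_pos": TCP position; "tool_rot": TCP orientation; "wrist_force": force on the tool from outside, world axes, zero at the start; "ft_torque": the same for the moment, N m; "width": finger opening in m; "finger_force": force on a finger pad.
Only numpy, scipy, OpenCV 4.12 (cv2) and the standard library are available. Lean on these libraries where they do the work, as an engineer would, in place of code of your own. Each camera call takes 0.05 s, during which the arm holds its last target. There are 200 camera calls.

### The job

On the kiln control desk, push the selector's protruding tab round with the fingertips until it points squarely at the cross-shaped (plus sign) marker, and leave it there. Only then press the start button fully down and let it come up again. Only push and press: do not pinch the tab between the fingers, and do not disturb the cup, pots and tools standing around.

Things in the scene. Friction and masses are not known exactly. Their poses are not given: they have to be found in the camera images.
- desk: kiln control desk: flat grey box 300 (x) x 340 (y) x 50 mm high, fixed to the table. Origin at the centre of its underside; its x axis points away from the robot, y to the left, z up. It is turned by up to 0.2 rad. Its flat top, 50 mm above the table, carries all the parts below
- selector_axis (a point): point on the selector's vertical turning axis, in the desk's top (50 mm above the table), over the desk's centre
- selector (a joint): angle of the selector, rad, counter-clockwise seen from above is positive; at 0 the tab points along the desk's -x (towards the robot); stops at -2.8 and +2.8. It starts between -0.6 and 0.6. Plain friction, no detents: about 2 N at the tab moves it and it stays where it is left
- tab_tip (a point): middle of the outer end face of the selector's tab. The selector is a black disc 90 mm across whose top is 22 mm above the desk top (a small boss on it reaches 28 mm); one aluminium tab sticks out of it radially, from its rim to 95 mm from the axis: an upright plate 16 mm thick, from 8 to 46 mm above the desk top. This point is 27 mm above the desk top
- aim (a point): imaginary point straight out from the tab, 125 mm from the axis, at desk-top height: where the tab points. It turns with the selector
- marker_cross: white ceramic marker fixed on the desk, 5 mm thick, shaped as a plus sign: two crossed bars 40 x 12 mm. THE WANTED ONE. Origin at the centre of its underside, 125 mm from the selector's axis. The six markers stand at selector angles of about -145, -105, -65, 65, 105 and 145 degrees; which stands where changes
- marker_disc: white ceramic marker fixed on the desk, 5 mm thick, shaped as a plain round disc, 38 mm. Origin at the centre of its underside, 125 mm from the selector's axis
- marker_square: white ceramic marker fixed on the desk, 5 mm thick, shaped as a plain square, 34 mm. Origin at the centre of its underside, 125 mm from the selector's axis
- marker_bar: white ceramic marker fixed on the desk, 5 mm thick, shaped as a single bar 42 x 11 mm. Origin at the centre of its underside, 125 mm from the selector's axis
- marker_twin: white ceramic marker fixed on the desk, 5 mm thick, shaped as two parallel bars, 40 x 11 mm each, side by side. Origin at the centre of its underside, 125 mm from the selector's axis
- marker_ring: white ceramic marker fixed on the desk, 5 mm thick, shaped as a ring, 39 mm outside, 23 mm inside. Origin at the centre of its underside, 125 mm from the selector's axis
- start (a joint): travel of the start button, m: 0 up, 0.006 fully down (about 5 N); it springs back
- start_top (a point): centre of the start button's round top, 34 mm across, in a black housing on the front left corner of the desk; press it straight down
- pinch_cup: bystander: small terracotta cup, 44 mm across, 40 high, loose, on the front right corner of the desk. Origin: centre of its underside
- glaze_pot: bystander: small closed jar, 36 mm across, 50 high, loose, on the desk behind the selector. Origin: centre of its underside
- brush: bystander: brush, about 190 mm long, lying on the table right of the desk. Origin: centre of its underside
- ruler: bystander: wooden ruler 300 x 30 x 4 mm, lying on the table left of the desk. Origin: centre of its underside
- mug: bystander: mug, 76 mm across, 85 high, on the table to the left. Origin: centre of its underside
- vase: bystander: terracotta vase, 92 mm across, 130 high, on the table to the right. Origin: centre of its underside
- dish: bystander: flat white dish, 140 mm across, on the table to the left. Origin: centre of its underside

How it is judged:
On the way, in this order (a step that is already met when the one before it is completed fails the run):
1. the tab points at the cross marker (horizontal distance between aim and marker_cross below 0.016 m and value of joint start below 0.002 m), for 0.3 s.
2. the start button is pressed down with the tab on the cross (horizontal distance between aim and marker_cross below 0.016 m and value of joint start above 0.0045 m), for 0.04 s.
At the end, for the whole second after the job is handed in: the tab points at the cross marker (the point 125 mm out along the tab lies within 16 mm of the marker's centre, about 7 degrees), the selector is still, and the start button has been pressed at least 4.5 mm of its 6 mm and is up again (horizontal distance between aim and marker_cross below 0.016 m and value of joint start below 0.0015 m and velocity of joint selector between -0.05 and 0.05 rad/s); the robot touches nothing.
It fails at once if the start button is pressed while the tab is not on the cross (value of joint start above 0.003 m and not (horizontal distance between aim and marker_cross below 0.016 m)).
It fails at once if the tab is pinched: both of its sides pushed by the fingers at once (contact force between the fingers and selector_c2 above 1.5 N and contact force between the fingers and selector_c3 above 1.5 N).
It fails at once if a bystander is shifted by more than 20 mm, lifted or knocked over (distance of any of pinch_cup, glaze_pot, brush, ruler, mug, vase, dish from where it was at the start of the episode above 0.02 m or angle between any of pinch_cup, glaze_pot, brush, ruler, mug, vase, dish's own z axis and vertical above 0.5 rad).
It also fails if it takes over 58 s, if anything falls off the work surface, if the arm or the gripper's body presses on something with over 40 N, if the wrist force passes 120 N, or if a joint passes its speed limit or range.

## Working session

There is one attempt and no reset: what is moved stays moved. The work goes in short steps, Python scripts to look and compute and a tool call to move; the robot and the scene stay as the last step left them, time stands still between calls to the robot, and variables do not carry over. Pictures are saved under pics/ and viewed, at most 10 in all, crops included, and the job is handed in when it is done.

Besides the shell and the picture viewer there is one more tool, called after ">>>" as name([rows], argument=value, ...), one row to a line, values as JSON. arm_command: Moves the arm, as the interface text tells. Its arguments: {"type":"object","properties":{"steps":{"type":"array","items":{"type":"object","properties":{"x":{"type":"number"},"y":{"type":"number"},"z":{"type":"number"},"ax":{"type":"number"},"ay":{"type":"number"},"az":{"type":"number"},"claw":{"type":"number"}}}},"grip_force":{"type":"number"}},"required":["steps"]}

```bash
ls; mkdir -p pics; cat > h.py <<'E'
import numpy as np, cv2, pickle
def K(c):
    h=c["color"].shape[0]; f=h/2/np.tan(np.radians(c["vfov"])/2)
    return np.array([[f,0,c["cx"]],[0,f,c["cy"]],[0,0,1.]])
def ray(c,px,z):
    p=cv2.undistortPoints(np.array([[px]],float),K(c),np.array(c["D"],float))[0,0]
    E=np.array(c["extrinsics"]); R,t=E[:3,:3],E[:3,3]
    o=-R.T@t; d=R.T@np.array([p[0],-p[1],-1]); return o+d*(z-o[2])/d[2]
def proj(c,P):
    E=np.array(c["extrinsics"]); q=np.atleast_2d(P)@E[:3,:3].T+E[:3,3]; q=q*[1,-1,-1]
    return cv2.projectPoints(q,np.zeros(3),np.zeros(3),K(c),np.array(c["D"],float))[0][:,0]
E
python3 - <<'E'
from plant import arm
import cv2,pickle
for n in("top","side"):
    c=arm.read_camera(n); pickle.dump({k:c[k] for k in c},open(n+"0.pkl","wb")); cv2.imwrite(f"pics/{n}0.png",c["color"]); print(n,c["vfov"],c["cx"],c["cy"],c["D"],c["extrinsics"])
print(arm.observe())
E
```

```text
pics
top 50.72649419971978 319.3806894315372 198.1369715065918 [-0.07392993  0.          0.          0.          0.        ] [[-0.0193837  -0.99978462 -0.00741458  0.01152425]
 [ 0.98735918 -0.02030856  0.15719227 -0.56989651]
 [-0.157309   -0.00427389  0.98754018 -1.15752965]
 [ 0.          0.          0.          1.        ]]
side 53.45603562846901 315.69325902529056 200.16625433405804 [0.0059052 0.        0.        0.        0.       ] [[ 0.73503792 -0.67802461  0.00137026 -0.42585698]
 [ 0.51897962  0.56391748  0.64238402 -0.31804723]
 [-0.43632489 -0.47146548  0.76638169 -0.95486287]
 [ 0.          0.          0.          1.        ]]
{'time': 0.1, 'joints': array([-1.20568359,  0.60005347, -0.00256446,  1.60002122,  0.00180891,
        0.94298402, -0.07979359]), 'qvel': array([ 2.82906470e-04, -1.01305494e-03, -1.23399680e-03, -1.46541646e-03,
        6.38392855e-05,  7.05438589e-04,  1.97704598e-05]), 'joint_torque': array([ 5.06867349e-03, -7.66560245e+01,  1.50250744e+00, -2.52936047e+01,
       -5.22501580e-02,  1.36397331e-02,  4.00772979e-05]), 'tool_pos': array([0.3098058 , 0.6549746 , 0.21785026]), 'tool_rot': array([-3.14013469e+00,  1.30935155e-04,  2.69986752e+00]), 'wrist_force': array([-0.19116492, -0.17360171,  0.38067442]), 'ft_torque': array([ 0.0167365 ,  0.02507299, -0.00790038]), 'finger_force': 0.0, 'width': 0.09300568094807415}
```

View pics/top0.png

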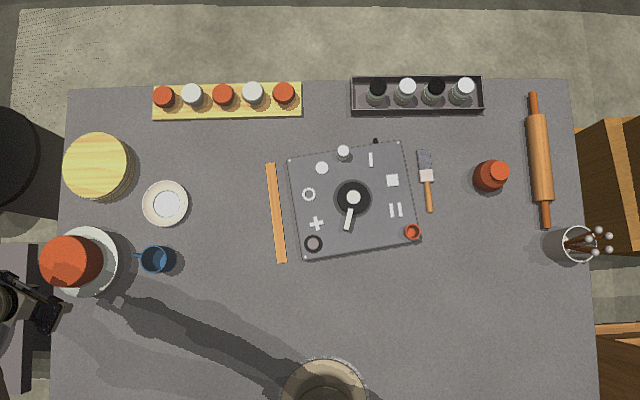

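View pics/side0.png

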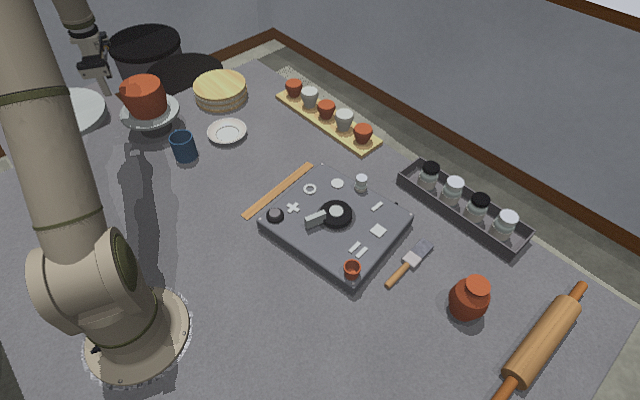

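The top view shows the cross at about (316,223), the button at (313,243), the axis near (352,198) and the tab tip near (348,228). I need an enlarged crop for exact pixels.

```bash
python3 - <<'E'
import cv2
i=cv2.imread("pics/top0.png")[130:270,275:435]
cv2.imwrite("pics/c0.png",cv2.resize(i,None,fx=4,fy=4,interpolation=cv2.INTER_CUBIC))
E
```

```text
(no output)
```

View pics/c0.png

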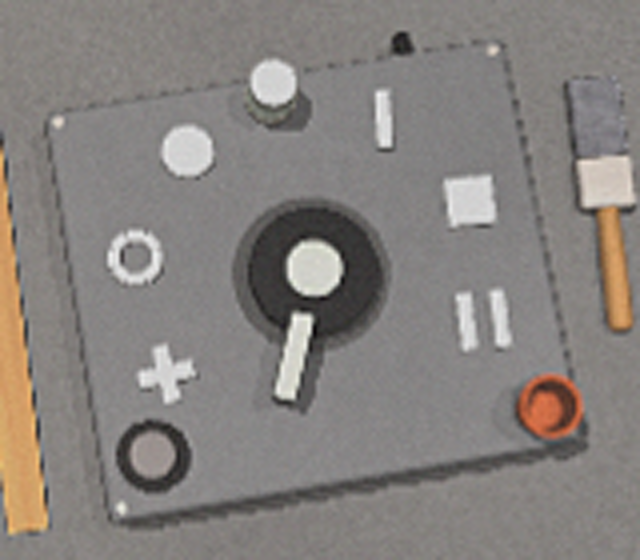

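```bash
python3 - <<'E'
import pickle,numpy as np
from h import *
from scipy.optimize import least_squares
c=pickle.load(open("top0.pkl","rb"))
f=lambda p,z: ray(c,(275+(p[0]+.5)/4-.5,130+(p[1]+.5)/4-.5),z)[:2]
M={'cross':(166,373),'ring':(135,257),'disc':(188,150),'bar':(384,120),'sq':(470,201),'twin':(484,320)}
P={k:f(v,.055) for k,v in M.items()}
r=least_squares(lambda s:[np.linalg.norm(p-s[:2])-.125 for p in P.values()],[.7,0])
A=r.x; print("axis",A,"res",r.fun.round(4)," boss",f((314,268),.078))
fl,fr,rl=f((122,508),.05),f((492,49),.05),f((57,121),.05)
print("corners",fl,fr,rl,"yawL",np.arctan2(*(rl-fl)[::-1]))
ti,to=f((303,316),.096),f((286,398),.096)
print("tab in/out",ti,to,np.linalg.norm(ti-A),np.linalg.norm(to-A))
for n,p in [*P.items(),('tabout',to),('button',f((153,453),.07)),('cup',f((550,405),.09)),('pot',f((274,82),.10))]:
    d=p-A; print(n,p.round(4),"dist",np.linalg.norm(d).round(4),"worldang deg",np.degrees(np.arctan2(d[1],d[0])).round(1))
E
```

```text
axis [ 0.56631325 -0.09359618] res [-0.0007  0.0005  0.0005 -0.0008  0.0002  0.0005]  boss [ 0.56709496 -0.09363517]
corners [0.40529873 0.0429709 ] [ 0.73018414 -0.23057016] [0.68279639 0.08594361] yawL 0.15363753724582116
tab in/out [ 0.53132192 -0.08372824] [ 0.47579742 -0.07056803] 0.036356153294935 0.09339920324944898
cross [0.4985 0.0106] dist 0.1243 worldang deg 123.1
ring [0.5813 0.031 ] dist 0.1255 worldang deg 83.1
disc [ 0.6581 -0.0081] dist 0.1255 worldang deg 43.0
bar [ 0.6773 -0.1492] dist 0.1242 worldang deg -26.6
sq [ 0.6169 -0.2082] dist 0.1252 worldang deg -66.2
twin [ 0.5312 -0.2141] dist 0.1255 worldang deg -106.2
tabout [ 0.4758 -0.0706] dist 0.0934 worldang deg 165.7
button [0.442  0.0203] dist 0.1686 worldang deg 137.5
cup [ 0.4677 -0.2501] dist 0.185 worldang deg -122.2
pot [ 0.6946 -0.0685] dist 0.1307 worldang deg 11.1
```

```bash
cat >> h.py <<'E'
A=np.array([.5663,-.0936])
from scipy.spatial.transform import Rotation as Ro
def at(th,d,z=.075,r=.075):
    t=np.radians(th); u=np.array([np.cos(t),np.sin(t)]); n=np.array([-u[1],u[0]])
    return [*(A+r*u+d*n),z]
def step(s,P,yang):
    "tool shift (cm) and turn to reach world P with tool y at yang degrees, pointing down"
    R=Ro.from_euler('xyz',s['tool_rot']); T=Ro.from_euler('xyz',[np.pi,0,np.radians(yang+90)])
    return (R.inv().apply(np.array(P)-s['tool_pos'])*100).round(2),(R.inv()*T).as_rotvec().round(3)
E
python3 - <<'E'
from plant import arm
from h import *
s=arm.observe()
p=at(165.7,.035,.2); print(p,step(s,p,-14.3))
E
```

```text
[np.float64(0.4849788546991888), np.float64(-0.10899062464503471), 0.2] (array([-48.5 , -61.57,   1.88]), array([-1.000e-03,  1.000e-03,  1.379e+00]))
```

>>> arm_command([
  {"x": -24,"y": -31,"z": 0.9,"az": 0.7,"claw": 1},
  {"x": -48.5,"y": -61.5,"z": 1.8,"az": 1.38,"claw": 1},
  {"x": -48.5,"y": -61.5,"z": 1.8,"az": 1.38,"claw": 1},
  {"x": -48.5,"y": -61.5,"z": 1.8,"az": 1.38,"claw": 1},
  {"x": -48.5,"y": -61.5,"z": 1.8,"az": 1.38,"claw": 1},
  {"x": -48.5,"y": -61.5,"z": 1.8,"az": 1.38,"claw": 1},
  {"x": -48.5,"y": -61.5,"z": 1.8,"az": 1.38,"claw": 1},
  {"x": -48.5,"y": -61.5,"z": 1.8,"az": 1.38,"claw": 1},
  {"x": -48.5,"y": -61.5,"z": 1.8,"az": 1.38,"claw": 1},
  {"x": -48.5,"y": -61.5,"z": 1.8,"az": 1.38,"claw": 1},
  {"x": -48.5,"y": -61.5,"z": 1.8,"az": 1.38,"claw": 1},
  {"x": -48.5,"y": -61.5,"z": 1.8,"az": 1.38,"claw": 1},
  {"x": -48.5,"y": -61.5,"z": 1.8,"az": 1.38,"claw": 1},
  {"x": -48.5,"y": -61.5,"z": 1.8,"az": 1.38,"claw": 1},
  {"x": -48.5,"y": -61.5,"z": 1.8,"az": 1.38,"claw": 1},
  {"x": -48.5,"y": -61.5,"z": 1.8,"az": 1.38,"claw": 1},
  {"x": -48.5,"y": -61.5,"z": 1.8,"az": 1.38,"claw": 1},
  {"x": -48.5,"y": -61.5,"z": 1.8,"az": 1.38,"claw": 1},
])

```text
$.steps[0]: bad value
```

```bash
python3 - <<'E'
from plant import arm
from h import *
s=arm.observe();print(s['time'],s['tool_pos'],s['tool_rot'],s['joints'].round(2),s['width'])
print(step(s,at(165.7,.035),-14.3))
c=arm.read_camera("side"); cv2.imwrite("pics/s1.png",cv2.resize(c["color"][120:320,180:460],None,fx=2.5,fy=2.5))
E
```

```text
0.1 [0.3098058  0.6549746  0.21785026] [-3.14013469e+00  1.30935155e-04  2.69986752e+00] [-1.21  0.6  -0.    1.6   0.    0.94 -0.08] 0.09300568094807415
(array([-48.49, -61.55,  14.38]), array([-1.000e-03,  1.000e-03,  1.379e+00]))
```

View pics/s1.png

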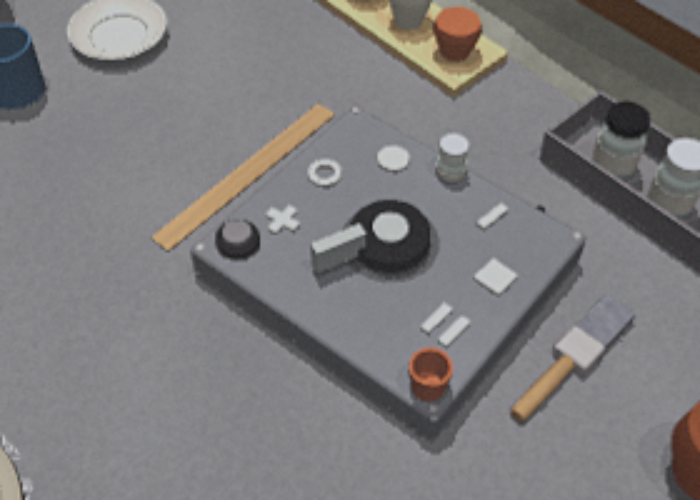

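The side view confirms the layout, and the arm hasn't moved because the call was refused. I'll try again with every field filled in.

>>> arm_command([
  {"x": -4,"y": -5,"z": 0,"ax": 0,"ay": 0,"az": 0.15,"claw": 1},
])

```text
time: 0.28
tool_pos: [0.322, 0.5975, 0.2174]
tool_rot: [3.141, -0.002, 2.552]
wrist_force: [0.8, 0.2, -0.1]
width: 0.0871
finger_force: 0.0
```

>>> arm_command([
  {"x": -5.2,"y": -4.9,"z": 0.2,"ax": 0,"ay": 0,"az": 0.15,"claw": 1},
  {"x": -10.4,"y": -9.8,"z": 0.4,"ax": 0,"ay": 0,"az": 0.3,"claw": 1},
  {"x": -15.6,"y": -14.7,"z": 0.6,"ax": 0,"ay": 0,"az": 0.45,"claw": 1},
  {"x": -21,"y": -19.7,"z": 0.8,"ax": 0,"ay": 0,"az": 0.6,"claw": 1},
  {"x": -26.2,"y": -24.6,"z": 1,"ax": 0,"ay": 0,"az": 0.75,"claw": 1},
  {"x": -31.5,"y": -29.5,"z": 1.2,"ax": 0,"ay": 0,"az": 0.9,"claw": 1},
  {"x": -36.7,"y": -34.5,"z": 1.4,"ax": 0,"ay": 0,"az": 1.05,"claw": 1},
  {"x": -42,"y": -39.4,"z": 1.6,"ax": 0,"ay": 0,"az": 1.2,"claw": 1},
  {"x": -47.2,"y": -44.3,"z": 1.8,"ax": 0,"ay": 0,"az": 1.23,"claw": 1},
  {"x": -52.4,"y": -49.2,"z": 1.8,"ax": 0,"ay": 0,"az": 1.23,"claw": 1},
  {"x": -52.4,"y": -49.2,"z": 1.8,"ax": 0,"ay": 0,"az": 1.23,"claw": 1},
  {"x": -52.4,"y": -49.2,"z": 1.8,"ax": 0,"ay": 0,"az": 1.23,"claw": 1},
  {"x": -52.4,"y": -49.2,"z": 1.8,"ax": 0,"ay": 0,"az": 1.23,"claw": 1},
  {"x": -52.4,"y": -49.2,"z": 1.8,"ax": 0,"ay": 0,"az": 1.23,"claw": 1},
])

```text
time: 2.02
tool_pos: [0.4845, -0.1054, 0.2004]
tool_rot: [-3.141, -0.0, 1.32]
wrist_force: [0.4, 1.0, 0.5]
width: 0.0004
finger_force: 0.0
```

```bash
python3 - <<'E'
from plant import arm
from h import *
s=arm.observe();print(s['time'],s['tool_pos'],s['tool_rot'],s['joints'].round(2),s['width'])
print(step(s,at(165.7,.035),-14.3))
E
```

```text
2.025 [ 0.48454901 -0.10536249  0.20044701] [-3.14089250e+00 -3.07489159e-04  1.32004563e+00] [-0.2   0.37  0.41  2.15 -0.24  0.66  0.12] 0.0003663079453914206
(array([-0.34,  0.14, 12.54]), array([-0.001, -0.   , -0.001]))
```

>>> arm_command([
  {"x": -0.4,"y": 0.1,"z": 5,"ax": 0,"ay": 0,"az": 0,"claw": 1},
  {"x": -0.4,"y": 0.1,"z": 9,"ax": 0,"ay": 0,"az": 0,"claw": 1},
  {"x": -0.4,"y": 0.1,"z": 12,"ax": 0,"ay": 0,"az": 0,"claw": 1},
  {"x": -0.4,"y": 0.1,"z": 12.5,"ax": 0,"ay": 0,"az": 0,"claw": 1},
  {"x": -0.4,"y": 0.1,"z": 12.5,"ax": 0,"ay": 0,"az": 0,"claw": 1},
])

```text
time: 2.65
tool_pos: [0.485, -0.1095, 0.076]
tool_rot: [-3.141, -0.0, 1.321]
wrist_force: [0.3, -0.1, 1.0]
width: 0.0007
finger_force: 0.0
```

```bash
python3 - <<'E'
from plant import arm
from h import *
s=arm.observe();print(s['time'],s['tool_pos'],s['tool_rot'],s['wrist_force'])
for th in (165.7,158,150,142,134,128,126): print(th,step(s,at(th,.0155),th-180))
E
```

```text
2.65 [ 0.48495399 -0.10945175  0.07603919] [-3.14137810e+00 -1.91687467e-04  1.32095736e+00] [ 0.3150327  -0.10757685  1.04727507]
165.7 (array([ 2.  , -0.01,  0.1 ]), array([-0., -0., -0.]))
158 (array([ 3.01, -0.15,  0.1 ]), array([-0.   , -0.   ,  0.134]))
150 (array([ 4.08, -0.15,  0.1 ]), array([-0.   , -0.   ,  0.274]))
142 (array([ 5.14, -0.  ,  0.1 ]), array([-0.   , -0.   ,  0.413]))
134 (array([6.17, 0.29, 0.11]), array([-0.   , -0.   ,  0.553]))
128 (array([6.91, 0.61, 0.11]), array([-0.   , -0.   ,  0.658]))
126 (array([7.14, 0.73, 0.11]), array([-0.   , -0.   ,  0.693]))
```

>>> arm_command([
  {"x": 1,"y": 0,"z": 0.1,"ax": 0,"ay": 0,"az": 0,"claw": 1},
  {"x": 1.6,"y": 0,"z": 0.1,"ax": 0,"ay": 0,"az": 0,"claw": 1},
  {"x": 2,"y": 0,"z": 0.1,"ax": 0,"ay": 0,"az": 0,"claw": 1},
  {"x": 2.5,"y": -0.1,"z": 0.1,"ax": 0,"ay": 0,"az": 0.07,"claw": 1},
  {"x": 3,"y": -0.15,"z": 0.1,"ax": 0,"ay": 0,"az": 0.13,"claw": 1},
  {"x": 3.55,"y": -0.15,"z": 0.1,"ax": 0,"ay": 0,"az": 0.2,"claw": 1},
  {"x": 4.1,"y": -0.15,"z": 0.1,"ax": 0,"ay": 0,"az": 0.27,"claw": 1},
  {"x": 4.6,"y": -0.1,"z": 0.1,"ax": 0,"ay": 0,"az": 0.34,"claw": 1},
  {"x": 5.15,"y": 0,"z": 0.1,"ax": 0,"ay": 0,"az": 0.41,"claw": 1},
  {"x": 5.65,"y": 0.15,"z": 0.1,"ax": 0,"ay": 0,"az": 0.48,"claw": 1},
  {"x": 6.15,"y": 0.3,"z": 0.1,"ax": 0,"ay": 0,"az": 0.55,"claw": 1},
  {"x": 6.5,"y": 0.45,"z": 0.1,"ax": 0,"ay": 0,"az": 0.6,"claw": 1},
  {"x": 6.8,"y": 0.55,"z": 0.1,"ax": 0,"ay": 0,"az": 0.64,"claw": 1},
  {"x": 6.9,"y": 0.6,"z": 0.1,"ax": 0,"ay": 0,"az": 0.66,"claw": 1},
  {"x": 6.9,"y": 0.6,"z": 0.1,"ax": 0,"ay": 0,"az": 0.66,"claw": 1},
  {"x": 6.9,"y": 0.6,"z": 0.1,"ax": 0,"ay": 0,"az": 0.66,"claw": 1},
])

```text
time: 4.65
tool_pos: [0.5078, -0.0447, 0.0746]
tool_rot: [-3.141, -0.0, 0.66]
wrist_force: [-0.7, -0.3, 1.2]
width: 0.0007
finger_force: 0.5
```

```bash
python3 - <<'E'
from plant import arm
from h import *
import pickle
s=arm.observe();print(s['time'],s['tool_pos'],s['tool_rot'],s['wrist_force'])
for th in (126,124,123): print(th,step(s,at(th,.0155),th-180))
for n in ("top","side"):
    c=arm.read_camera(n); pickle.dump(dict(c),open(n+"2.pkl","wb"))
    x,y=(275,130) if n=="top" else (220,150)
    w=c["color"][y:y+140,x:x+160]
    cv2.imwrite(f"pics/{n}2.png",cv2.resize(w,None,fx=4,fy=4,interpolation=cv2.INTER_CUBIC))
a=cv2.imread("pics/top2.png");b=cv2.imread("pics/side2.png")
cv2.imwrite("pics/both2.png",np.hstack([a[:,:400],b[:,:400]]))
E
```

```text
4.65 [ 0.50775135 -0.04471882  0.07462333] [-3.14136886e+00 -8.03538889e-05  6.60437314e-01] [-0.71850345 -0.25267419  1.16207188]
126 (array([ 0.32, -0.09, -0.04]), array([-0.   , -0.   ,  0.032]))
124 (array([ 0.58, -0.13, -0.04]), array([-0.   , -0.   ,  0.067]))
123 (array([ 0.71, -0.15, -0.04]), array([-0.   , -0.   ,  0.084]))
```

View pics/both2.png

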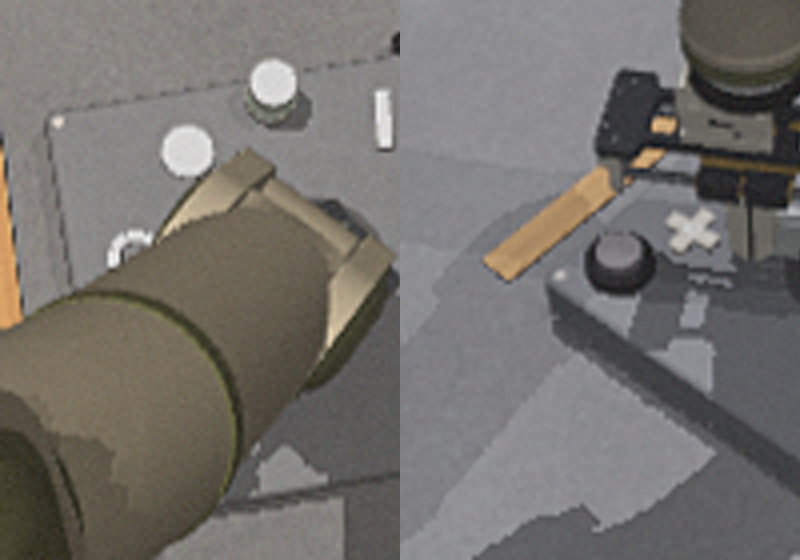

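The arm hides the tab in both views. A light reaction force agrees with contact, so I'll back off to the right and look.

>>> arm_command([
  {"x": -1,"y": 0,"z": 0,"ax": 0,"ay": 0,"az": 0,"claw": 1},
  {"x": -2,"y": 0,"z": 0,"ax": 0,"ay": 0,"az": 0,"claw": 1},
  {"x": -2,"y": 0,"z": -6,"ax": 0,"ay": 0,"az": 0,"claw": 1},
  {"x": -2,"y": 0,"z": -12,"ax": 0,"ay": 0,"az": 0,"claw": 1},
  {"x": -7,"y": 4,"z": -13,"ax": 0,"ay": 0,"az": 0,"claw": 1},
  {"x": -11,"y": 8,"z": -13,"ax": 0,"ay": 0,"az": 0,"claw": 1},
  {"x": -15,"y": 12,"z": -13,"ax": 0,"ay": 0,"az": 0,"claw": 1},
  {"x": -18,"y": 17,"z": -13,"ax": 0,"ay": 0,"az": 0,"claw": 1},
  {"x": -18,"y": 22,"z": -13,"ax": 0,"ay": 0,"az": 0,"claw": 1},
  {"x": -18,"y": 24,"z": -13,"ax": 0,"ay": 0,"az": 0,"claw": 1},
  {"x": -18,"y": 24,"z": -13,"ax": 0,"ay": 0,"az": 0,"claw": 1},
])

```text
time: 6.12
tool_pos: [0.5121, -0.3463, 0.2042]
tool_rot: [3.141, 0.001, 0.658]
wrist_force: [-0.8, 0.6, -0.1]
width: 0.0006
finger_force: 0.0
```

```bash
python3 - <<'E'
from plant import arm
from h import *
import pickle
s=arm.observe();print(s['time'],s['tool_pos'],s['tool_rot'])
c=arm.read_camera("top"); pickle.dump(dict(c),open("top3.pkl","wb"))
cv2.imwrite("pics/top3.png",cv2.resize(c["color"][130:270,275:435],None,fx=4,fy=4,interpolation=cv2.INTER_CUBIC))
E
```

```text
6.125 [ 0.51209113 -0.34625271  0.20415742] [3.14147847e+00 5.37773055e-04 6.57980107e-01]
```

View pics/top3.png

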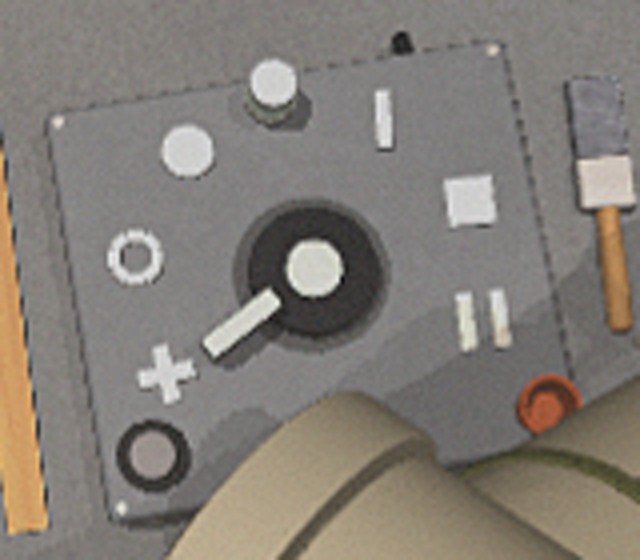

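The view is clear. The tab's top runs from its inner end at (274,298) to its outer end at (210,350), and the cross is at (166,373).

```bash
python3 - <<'E'
import pickle
from h import *
from plant import arm
c=pickle.load(open("top3.pkl","rb"))
f=lambda p,z: ray(c,(275+(p[0]+.5)/4-.5,130+(p[1]+.5)/4-.5),z)[:2]
i,o=f((274,298),.096),f((210,350),.096)
for d in (o-i,o-A): print(np.linalg.norm(d),np.degrees(np.arctan2(d[1],d[0])))
d=(o-A)/np.linalg.norm(o-A); print("miss",np.linalg.norm(A+.125*d-np.array([.4985,.0106])))
s=arm.observe(); B=[.442,.0203]
print("button",step(s,[*B,.2],-57))
print("tab hover",step(s,at(128,.04,.2),-55))
E
```

```text
0.05628340061887932 128.03782672432902
0.09299513248001853 127.72630509162103
miss 0.01019232149855151
button (array([ 16.86, -33.15,   0.44]), array([-0.001,  0.   ,  0.083]))
tab hover (array([ 15.68, -24.02,   0.43]), array([-0.001,  0.   ,  0.048]))
```

Tab angle is 127.9° and the target is 123.1°, which is close to the planned geometry. One more small push will square it up.

>>> arm_command([
  {"x": 3,"y": -5,"z": 0.4,"ax": 0,"ay": 0,"az": 0,"claw": 1},
  {"x": 6,"y": -10,"z": 0.4,"ax": 0,"ay": 0,"az": 0,"claw": 1},
  {"x": 9,"y": -15,"z": 0.4,"ax": 0,"ay": 0,"az": 0.05,"claw": 1},
  {"x": 12.5,"y": -20,"z": 0.4,"ax": 0,"ay": 0,"az": 0.08,"claw": 1},
  {"x": 15.5,"y": -24,"z": 0.4,"ax": 0,"ay": 0,"az": 0.08,"claw": 1},
  {"x": 15.5,"y": -24,"z": 0.4,"ax": 0,"ay": 0,"az": 0.08,"claw": 1},
  {"x": 15.5,"y": -24,"z": 0.4,"ax": 0,"ay": 0,"az": 0.08,"claw": 1},
  {"x": 15.5,"y": -24,"z": 5,"ax": 0,"ay": 0,"az": 0.08,"claw": 1},
  {"x": 15.5,"y": -24,"z": 9.5,"ax": 0,"ay": 0,"az": 0.08,"claw": 1},
  {"x": 15.5,"y": -24,"z": 12.5,"ax": 0,"ay": 0,"az": 0.08,"claw": 1},
  {"x": 15.5,"y": -24,"z": 12.8,"ax": 0,"ay": 0,"az": 0.08,"claw": 1},
  {"x": 15.5,"y": -24,"z": 12.8,"ax": 0,"ay": 0,"az": 0.08,"claw": 1},
])

```text
time: 7.68
tool_pos: [0.4881, -0.0615, 0.0773]
tool_rot: [3.141, -0.0, 0.578]
wrist_force: [0.9, 0.5, -0.4]
width: -0.0001
finger_force: 0.0
```

```bash
python3 - <<'E'
from plant import arm
from h import *
s=arm.observe();print(s['time'],s['tool_pos'],s['tool_rot'],s['wrist_force'])
for th in (127.9,123): print(th,step(s,at(th,.0155),123-180))
E
```

```text
7.675 [ 0.48809964 -0.06151109  0.07734134] [ 3.14106223e+00 -2.55215119e-04  5.77623594e-01] [ 0.89542694  0.53608738 -0.4109157 ]
127.9 (array([ 2.63, -0.39,  0.23]), array([ 0.001, -0.   ,  0.002]))
123 (array([ 3.26, -0.54,  0.23]), array([ 0.001, -0.   ,  0.002]))
```

>>> arm_command([
  {"x": 1,"y": -0.4,"z": 0.1,"ax": 0,"ay": 0,"az": 0,"claw": 1},
  {"x": 2,"y": -0.5,"z": 0.1,"ax": 0,"ay": 0,"az": 0,"claw": 1},
  {"x": 2.4,"y": -0.5,"z": 0.1,"ax": 0,"ay": 0,"az": 0,"claw": 1},
  {"x": 2.7,"y": -0.5,"z": 0.1,"ax": 0,"ay": 0,"az": 0,"claw": 1},
  {"x": 2.95,"y": -0.5,"z": 0.1,"ax": 0,"ay": 0,"az": 0,"claw": 1},
  {"x": 3.15,"y": -0.5,"z": 0.1,"ax": 0,"ay": 0,"az": 0,"claw": 1},
  {"x": 3.25,"y": -0.5,"z": 0.1,"ax": 0,"ay": 0,"az": 0,"claw": 1},
  {"x": 3.25,"y": -0.5,"z": 0.1,"ax": 0,"ay": 0,"az": 0,"claw": 1},
  {"x": 3.25,"y": -0.5,"z": 0.1,"ax": 0,"ay": 0,"az": 0,"claw": 1},
  {"x": 2,"y": -0.5,"z": 0.1,"ax": 0,"ay": 0,"az": 0,"claw": 1},
  {"x": 0.5,"y": -0.5,"z": 0.1,"ax": 0,"ay": 0,"az": 0,"claw": 1},
  {"x": 0,"y": 0,"z": -6,"ax": 0,"ay": 0,"az": 0,"claw": 1},
  {"x": 0,"y": 0,"z": -9,"ax": 0,"ay": 0,"az": 0,"claw": 1},
  {"x": 0,"y": 0,"z": -9,"ax": 0,"ay": 0,"az": 0,"claw": 1},
])

```text
time: 9.43
tool_pos: [0.4887, -0.061, 0.1685]
tool_rot: [3.139, -0.004, 0.579]
wrist_force: [-0.7, 1.1, -0.7]
width: 0.0003
finger_force: 0.0
```

```bash
python3 - <<'E'
from plant import arm
from h import *
s=arm.observe();print(s['time'],s['tool_pos'],s['tool_rot'],s['wrist_force'])
print(step(s,[.442,.0203,.15],-57))
c=arm.read_camera("side"); w=c["color"][150:290,220:380]
cv2.imwrite("pics/s4.png",cv2.resize(w,None,fx=4,fy=4,interpolation=cv2.INTER_CUBIC))
# side-view position of button top / heights
for z in (.06,.065,.07,.075): print(z,proj(c,[.442,.0203,z])-[220,150])
print("cross",proj(c,[.4985,.0106,.055])-[220,150], "tab tip top", proj(c,at(123.1,0,.096,.095))-[220,150])
E
```

```text
9.425 [ 0.48870035 -0.06096111  0.1684573 ] [ 3.13947249 -0.00406215  0.57906109] [-0.68394076  1.11921731 -0.66466383]
(array([ 0.53, -9.36,  1.83]), array([ 0.002, -0.004,  0.003]))
0.06 [[54.71473955 63.98673144]]
0.065 [[54.57543686 62.88257597]]
0.07 [[54.43516317 61.7707557 ]]
0.075 [[54.29390823 60.65119022]]
cross [[72.40850237 56.473477  ]] tab tip top [[81.92456616 49.19385044]]
```

View pics/s4.png

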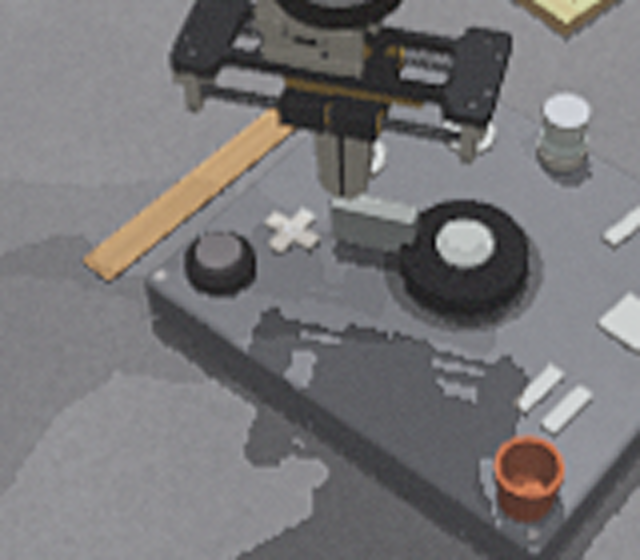

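The side view shows the tab's outer end at (333,200), against a predicted (328,197) for a squared tab, and it faces the cross. The button top is at (222,250), so its height is about 0.067 m. Next is the button.

>>> arm_command([
  {"x": 0.3,"y": -4.5,"z": 0.8,"ax": 0,"ay": 0,"az": 0,"claw": 1},
  {"x": 0.5,"y": -9.3,"z": 1.8,"ax": 0,"ay": 0,"az": 0,"claw": 1},
  {"x": 0.5,"y": -9.3,"z": 4,"ax": 0,"ay": 0,"az": 0,"claw": 1},
  {"x": 0.5,"y": -9.3,"z": 7,"ax": 0,"ay": 0,"az": 0,"claw": 1},
  {"x": 0.5,"y": -9.3,"z": 8.6,"ax": 0,"ay": 0,"az": 0,"claw": 1},
  {"x": 0.5,"y": -9.3,"z": 8.6,"ax": 0,"ay": 0,"az": 0,"claw": 1},
  {"x": 0.5,"y": -9.3,"z": 8.6,"ax": 0,"ay": 0,"az": 0,"claw": 1},
])

```text
time: 10.35
tool_pos: [0.4409, 0.0199, 0.0806]
tool_rot: [-3.142, 0.001, 0.579]
wrist_force: [-0.0, -0.3, 1.1]
width: 0.0003
finger_force: 0.0
```

```bash
python3 - <<'E'
from plant import arm
from h import *
s=arm.observe();print(s['time'],s['tool_pos'],s['tool_rot'],s['wrist_force'])
print(step(s,[.442,.0203,.068],-57))
E
```

```text
10.35 [0.44094312 0.01986507 0.08058147] [-3.14153489e+00  7.30593372e-04  5.79043357e-01] [-0.03291725 -0.32494928  1.11491542]
(array([0.11, 0.02, 1.26]), array([-0.   ,  0.001,  0.003]))
```

>>> arm_command([
  {"x": 0.1,"y": 0,"z": 0.6,"ax": 0,"ay": 0,"az": 0,"claw": 1},
  {"x": 0.1,"y": 0,"z": 1,"ax": 0,"ay": 0,"az": 0,"claw": 1},
  {"x": 0.1,"y": 0,"z": 1.3,"ax": 0,"ay": 0,"az": 0,"claw": 1},
  {"x": 0.1,"y": 0,"z": 1.5,"ax": 0,"ay": 0,"az": 0,"claw": 1},
  {"x": 0.1,"y": 0,"z": 1.5,"ax": 0,"ay": 0,"az": 0,"claw": 1},
  {"x": 0.1,"y": 0,"z": 1.5,"ax": 0,"ay": 0,"az": 0,"claw": 1},
])

```text
time: 11.1
tool_pos: [0.4426, 0.0212, 0.0662]
tool_rot: [-3.142, -0.002, 0.58]
wrist_force: [-0.5, 1.8, 13.2]
width: 0.0005
finger_force: 6.6
```

>>> arm_command([
  {"x": 0,"y": 0,"z": 0.1,"ax": 0,"ay": 0,"az": 0,"claw": 1},
  {"x": 0,"y": 0,"z": 0.1,"ax": 0,"ay": 0,"az": 0,"claw": 1},
  {"x": 0,"y": 0,"z": 0.1,"ax": 0,"ay": 0,"az": 0,"claw": 1},
])

```text
time: 11.48
tool_pos: [0.4426, 0.0212, 0.0659]
tool_rot: [-3.141, -0.003, 0.579]
wrist_force: [-2.5, 1.5, 29.1]
width: 0.0002
finger_force: 14.7
```

It has hit a hard stop at z = 0.066. I'll rise in small steps and use the spring force to confirm it's the button and not the housing.

>>> arm_command([
  {"x": 0,"y": 0,"z": -0.25,"ax": 0,"ay": 0,"az": 0,"claw": 1},
  {"x": 0,"y": 0,"z": -0.25,"ax": 0,"ay": 0,"az": 0,"claw": 1},
  {"x": 0,"y": 0,"z": -0.25,"ax": 0,"ay": 0,"az": 0,"claw": 1},
])

```text
time: 11.85
tool_pos: [0.4425, 0.0211, 0.0672]
tool_rot: [3.141, -0.001, 0.58]
wrist_force: [2.1, 1.6, 3.7]
width: 0.0006
finger_force: 2.1
```

>>> arm_command([
  {"x": 0,"y": 0,"z": -0.2,"ax": 0,"ay": 0,"az": 0,"claw": 1},
  {"x": 0,"y": 0,"z": -0.2,"ax": 0,"ay": 0,"az": 0,"claw": 1},
  {"x": 0,"y": 0,"z": -0.2,"ax": 0,"ay": 0,"az": 0,"claw": 1},
])

```text
time: 12.22
tool_pos: [0.4422, 0.0209, 0.0691]
tool_rot: [3.141, -0.0, 0.58]
wrist_force: [2.0, 1.0, 3.1]
width: 0.0005
finger_force: 1.6
```

>>> arm_command([
  {"x": 0,"y": 0,"z": -0.5,"ax": 0,"ay": 0,"az": 0,"claw": 1},
  {"x": 0,"y": 0,"z": -0.5,"ax": 0,"ay": 0,"az": 0,"claw": 1},
  {"x": 0,"y": 0,"z": -0.5,"ax": 0,"ay": 0,"az": 0,"claw": 1},
])

```text
time: 12.6
tool_pos: [0.4416, 0.0208, 0.0741]
tool_rot: [-3.141, 0.001, 0.58]
wrist_force: [0.5, -1.4, -0.1]
width: 0.0005
finger_force: 0.0
```

The spring force falls smoothly, from about 4 N to 3 N to 0 by 0.074, so the button was bottomed and is now released. I'll lift clear and check the tab.

>>> arm_command([
  {"x": 0,"y": 0,"z": -5,"ax": 0,"ay": 0,"az": 0,"claw": 1},
  {"x": 0,"y": 0,"z": -10,"ax": 0,"ay": 0,"az": 0,"claw": 1},
  {"x": -3,"y": -5,"z": -13,"ax": 0,"ay": 0,"az": 0,"claw": 1},
  {"x": -1,"y": -11,"z": -13,"ax": 0,"ay": 0,"az": 0,"claw": 1},
  {"x": 1,"y": -17,"z": -13,"ax": 0,"ay": 0,"az": 0,"claw": 1},
  {"x": 3,"y": -23,"z": -13,"ax": 0,"ay": 0,"az": 0,"claw": 1},
  {"x": 5,"y": -26,"z": -13,"ax": 0,"ay": 0,"az": 0,"claw": 1},
  {"x": 5,"y": -26,"z": -13,"ax": 0,"ay": 0,"az": 0,"claw": 1},
  {"x": 5,"y": -26,"z": -13,"ax": 0,"ay": 0,"az": 0,"claw": 1},
])

```text
time: 13.72
tool_pos: [0.3412, 0.2648, 0.2039]
tool_rot: [3.141, 0.001, 0.579]
wrist_force: [0.4, 0.1, -0.1]
width: 0.0003
finger_force: 0.0
```

```bash
python3 - <<'E'
from plant import arm
from h import *
s=arm.observe();print(s['time'],s['tool_pos'],s['qvel'].round(3))
c=arm.read_camera("top")
cv2.imwrite("pics/top5.png",cv2.resize(c["color"][130:270,275:435],None,fx=4,fy=4,interpolation=cv2.INTER_CUBIC))
E
```

```text
13.725 [0.34115335 0.26479716 0.20390308] [ 0.021 -0.011  0.008  0.008 -0.001  0.001 -0.   ]
```

View pics/top5.png

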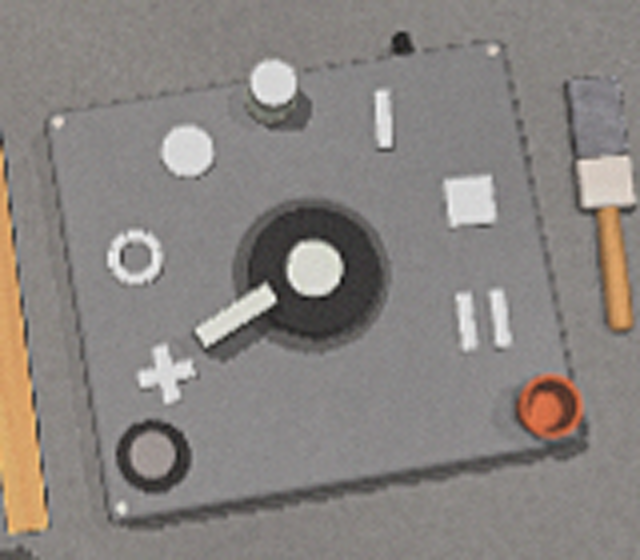

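The tab's top runs from (271,292) to (201,339), facing the cross at (166,373). The cup, pot, brush and ruler haven't moved. I'll check the angle and hand in.

```bash
python3 - <<'E'
from plant import arm
from h import *
import pickle
c=pickle.load(open("top3.pkl","rb"))
o=ray(c,(275+201.5/4-.5,130+339.5/4-.5),.096)[:2]-A
o/=np.linalg.norm(o); m=np.linalg.norm(A+.125*o-np.array([.4985,.0106])); print(np.degrees(np.arctan2(o[1],o[0])),m)
if m<.007: print(arm.sign_off())
E
```

```text
121.79802061607928 0.0028103508584707533
the job is handed in; nothing more can be done
None
```

The selector's tab now points at the cross, about 3 mm off by camera (limit 16 mm). After that the start button was pressed to its stop and released, nothing around it looked disturbed, and the job was handed in at about 14 s (no verdict was returned).

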